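Clamp the sample box lid with its draw latch

TASK

Two white sample boxes stand on the bench with their draw latches undone. Clamp the lid of the larger box: swing the wire loop of its latch over onto the keeper on the lid, then fold the lever over towards the robot and down until it snaps over center and stays down by itself, drawing the lid tight. Leave the smaller box unlatched.

Things in the scene. Friction and masses are not known exactly. Their poses are not given: they have to be found in the camera images.
- big_keeper (a point): Keeper on the LARGER box's lid (box 275 x 220 mm, 128 high; smaller one 225 x 130, 92 high): steel post 26 mm wide, 15 tall, on a flat pad. Point: seat just behind the post, 3 mm above the pad. x: level, from latch to lid hinge (away from robot), z up. Undone, the lid rides 7 mm high on its springy gasket, point 147 mm above bench, lever pivot 58 mm in front (-x) and 27 mm below it. Clamped: 140.
- big_loop_tab (a point): Centre of the finger tab (28 x 24 x 3 mm) at the end of the larger box's wire loop (46 mm wide). Its 6 mm cross bar lies 15 mm short of this point, 80 mm from the loop's pivot, which is on the lever 22 mm from the lever's pivot. Swings freely; starts leaning back to the robot, tab above the lever's end; pushed past upright it falls on the lid, bar 10-20 mm behind the post, tab beyond.
- big_lever (a joint): Angle (rad) of the larger box's lever, a steel plate 24 wide, 6 thick, 66 mm long from its pivot. 0: folded down to the front (robot side), 20 degrees below level, 26 mm above the box's sloping shoulder. Grows lifting: 1.92 upright, more leans to the lid. Starts 1.95-2.2; friction holds it. With the loop hooked, folding it draws tight (under 10 N at its end), passes center at 0.35, snaps to 0.
- small_lever (a joint): The same lever on the smaller box, same angles. It starts undone at 1.95 to 2.2 and is to be left so.

How it is judged:
At the end, for the whole second after the job is handed in: The larger box's lever is within 0.12 rad of folded fully down and, by the hooked loop, its lid is drawn down: keeper point less than 143 mm above the bench (undone about 147). The smaller box's lever was never below 1.4 rad (value of joint big_lever below 0.12 rad and height (world z) of big_keeper below 0.143 m); the robot touches nothing.
It fails at once if the smaller box's lever is folded down (value of joint small_lever below 1.4 rad).
It also fails if it takes over 42 s, if anything falls off the work surface, if the arm or the gripper's body presses on something with over 40 N, if the wrist force passes 120 N, or if a joint passes its speed limit or range.

ROBOT

A 6-joint arm with a two-finger parallel gripper is mounted at the origin on the work surface. World frame = base frame: x ahead of the robot, y to its left, z up, the work surface at z = 0. Lengths are in m, angles in rad, forces in N, time in s.
With the tool pointing down it reaches from about 0.375 to 0.975 m from the base axis. Payload 3.8 kg.
Tool frame: the origin (TCP) lies on the centre line of the jaws, within the pads' length; the fingertips stand 14 mm ahead of it and the grasp point (between the pads) lies 5 mm behind it; z points along the fingers, y is the line along which they close (so a half turn about z gives the same grasp; the last joint's range is limited). The gripper opens to 85 mm and grips with 20 to 120 N. Pads are 22 mm wide; open, the fingers measure 114 mm over their backs; the gripper's body (76 mm by 85 mm) begins 54 mm behind the grasp point. The pads swing forward as they close: fully open they stand 13 mm farther back than shut.
Start: joints at [1.146, 0.264, 1.604, -0, 1.274, -0.037], TCP at [0.255, 0.625, 0.245] pointing down, gripper open.
Joint ranges: [-2.63, 2.63], [-0.94, 2.18], [0.31, 2.57], [-1.31, 4.45], [0, 2.66], [-2.55, 2.55]. Speed limits (rad/s): [2.57, 2.57, 3.14, 3.14, 3.14, 3.14].

INTERFACE

Orientations are given as a rotation vector (axis times angle).
In Python, from workcell import bot, eyes, spot_in gives the robot as it stands.
- The arm moves only by the tool carry_out, never from a script. Its argument "series" is text: rows parted by semicolons, each of 4 numbers parted by spaces: the shift along the world's x, y, z in m, then the turn about the world's z in degrees. In form: tx ty tz roll; .... A call has 1 to 20 rows; each row shifts and turns the commanded pose from where the row before left it; what a row does not reach is not made up. A row lasts 1/8 s, in which the tool goes at most 62.5 mm and 10.7 degrees, less where a joint would pass 70% of its speed; a pose out of reach is approached as far as the arm can. A call is refused whole if a number of a shift passes 0.0625 or a number of a turn 10.7, either way. A call with a gripper value outside its range is refused whole. "jaw" is the gripper command: -1 is shut, 1 is fully open, values between are in proportion, set as the call begins (left out, the last holds). The fingers move at their own pace and stop on an object; "grip_force" is the grip in N (left out, the last holds). Time passes only in rows, so rows that do not move let the fingers close. It gives the time, the measured TCP pose, the force, the opening and the grip force at its end, in the units of the state.
- bot.read_state(): the state, without advancing time (a new reading comes with each control period).
- eyes.read_camera(name): name is "scene" or "top"; returns (picture, depth): 420x560x3 uint8, blue, green, red; 420x560 float32, m along the optical axis (not along the pixel's ray), 0 where there is no reading.
- eyes.get_calibration(name): a dict with "K" (3x3 intrinsics, pixels), "position" and "rotation" of the camera in the world. Camera axes: x right, y down, z forward; pixel columns grow to the right and rows downward; lengths in m; the calibration is good to about 2 mm. A picture is of the moment at which its call begins. get_calibration takes no time and is no camera call.
- bot.finish_job(): hands the job in; it is judged then, once.
Trained networks look in the newest picture that a camera, given by its name, has taken for a name from the list of things; names that differ only in an ending like _2 or _b are one class to them, and where a whole thing is asked for, a point or a joint stands for the part that bears it (a point fixed in the world has none). Each returns a list of dicts, best first, with "score" (0 to 1); they miss things now and then, are a little off and sometimes report something else, mostly with a low value. They report only what shows in the picture. A call takes as long as a camera call.
- spot_in(camera, target): "rect" ([centre column, centre row, width, height] in pixels, round what is visible of it).
The state is a dict: "time": time; "q": joint angles; "joint_vel": joint speeds; "joint_torque": joint torques, N m; "tool_pos": TCP position; "tcp_rot": TCP orientation; "wrist_force": force on the tool from outside, world axes, zero at the start; "torque": the same for the moment, N m; "width": opening from 0.0 (shut) to 1.0 (fully open); "grip_force": force on a finger pad.
Only numpy, scipy, OpenCV 4.12 (cv2) and the standard library are available. Lean on these libraries where they do the work, as an engineer would, in place of code of your own. Each camera call takes 0.05 s, during which the arm holds its last target. There are 200 camera calls.

## Working session

There is one attempt and no reset: what is moved stays moved. The work goes in short steps, Python scripts to look and compute and a tool call to move; the robot and the scene stay as the last step left them, time stands still between calls to the robot, and variables do not carry over. Pictures are saved under pics/ and viewed, at most 10 in all, crops included, and the job is handed in when it is done.

Besides the shell and the picture viewer there is one more tool, called after "Call:" as a command line: name --argument value ..., lists and objects as JSON in quotes. carry_out: Moves the arm, as the interface text tells. Its arguments: {"type":"object","properties":{"series":{"type":"string"},"jaw":{"type":"number"},"grip_force":{"type":"number"}},"required":["series"]}

```bash
mkdir -p pics
cat > h.py <<'E'
import numpy as np, cv2
from workcell import bot, eyes, spot_in
def cal(c):
    k=eyes.get_calibration(c); return np.array(k["K"]),np.array(k["position"]),np.array(k["rotation"])
def pts(c,d):
    K,p,R=cal(c); v,u=np.mgrid[:d.shape[0],:d.shape[1]]
    P=np.stack([(u-K[0,2])/K[0,0]*d,(v-K[1,2])/K[1,1]*d,d],-1)
    if R.ndim==1: R=cv2.Rodrigues(R)[0]
    return P@R.T+p
E
python3 - <<'E'
from h import *
for c in ("scene","top"):
    im,d=eyes.read_camera(c); cv2.imwrite(f"pics/{c}0.png",im); np.save(f"{c}0.npy",d); P=pts(c,d)
    print(c,cal(c)[1])
    for t in ("big_keeper","big_loop_tab","big_lever","small_lever"):
        for r in spot_in(c,t)[:3]:
            u,v=[int(round(x)) for x in r["rect"][:2]]; print(t,np.round(r["rect"],1),round(r["score"],2),P[v,u].round(3))
s=bot.read_state();print(s)
E
```

```text
scene [0.78267308 0.34613546 0.73589941]
big_keeper [381.5 346.  181.3 145.3] 0.86 [0.551 0.288 0.133]
big_loop_tab [441.2 270.4  52.7  59.7] 0.92 [0.295 0.232 0.002]
big_loop_tab [442.4 275.2  56.5  68.2] 0.49 [0.302 0.241 0.002]
big_lever [443.3 275.9  56.   64.7] 0.63 [0.303 0.244 0.003]
small_lever [232.4 129.8  26.3  59.7] 0.74 [ 0.498 -0.23   0.136]
top [ 0.41869856 -0.01808926  1.02312339]
big_keeper [123.4 210.8 122.9 110.7] 0.67 [0.559 0.286 0.135]
big_loop_tab [124.7 286.4  38.4  28.3] 0.76 [0.422 0.297 0.085]
big_lever [124.5 282.2  37.   41.5] 0.71 [0.43  0.298 0.088]
small_lever [401.1 230.6  30.1  35.9] 0.88 [ 0.509 -0.225  0.109]
{'time': 0.5, 'q': array([ 1.14610615e+00,  2.63896658e-01,  1.60403147e+00,  2.22014750e-05,
        1.27369619e+00, -3.69238804e-02]), 'joint_vel': array([ 0.00107837, -0.00232292, -0.00310622, -0.00069741, -0.00151838,
       -0.00118852]), 'joint_torque': array([-1.20173256e-03, -5.14413071e+01, -3.67233396e+01, -8.77672710e-05,
        2.83576548e-03, -1.36227848e-05]), 'tool_pos': array([0.25523413, 0.6248636 , 0.24526495]), 'tcp_rot': array([-6.05297589e-01, -3.08270074e+00,  4.07900888e-05]), 'wrist_force': array([-0.73780627, -0.58580157,  0.73250803]), 'torque': array([-0.07184346,  0.05654111, -0.02068745]), 'grip_force': 0.0, 'width': 1.000683501584947}
```

Run:
```python
from h import *
a=cv2.imread("pics/scene0.png")[200:420,260:540]; b=cv2.imread("pics/top0.png")[140:320,50:200]
cv2.imwrite("pics/s1.png",cv2.resize(a,None,fx=2.8,fy=2.7)); cv2.imwrite("pics/t1.png",cv2.resize(b,None,fx=4,fy=3.3*1.2*1.0101)[:600])
cv2.imwrite("pics/t1.png",cv2.resize(b,None,fx=3.3,fy=3.3))
P=pts("top",np.load("top0.npy"))
# big lid top
m=(abs(P[...,0]-.57)<.2)&(abs(P[...,1]-.28)<.2)&(P[...,2]>.11)
ys,xs=np.nonzero(m)
Z=P[m][:,2]; print(np.histogram(Z,bins=np.arange(.11,.26,.01)))
l=m&(P[...,2]<.142); Q=P[l][:,:2].astype(np.float32); print(cv2.minAreaRect(Q))
print(np.round(P[m&(P[...,2]>.143)],3)[:120:1].tolist())
```

```text
(array([ 145, 1889, 7790,  387,   62,  147,   34,   96,   20,   17,   83,
         35,   34,   34,    0]), array([0.11, 0.12, 0.13, 0.14, 0.15, 0.16, 0.17, 0.18, 0.19, 0.2 , 0.21,
       0.22, 0.23, 0.24, 0.25, 0.26]))
((0.5429048538208008, 0.28877687454223633), (0.21089671552181244, 0.22062230110168457), 11.622702598571777)
[[0.531, 0.274, 0.143], [0.531, 0.272, 0.143], [0.528, 0.284, 0.144], [0.528, 0.282, 0.145], [0.527, 0.278, 0.146], [0.528, 0.274, 0.144], [0.527, 0.272, 0.144], [0.526, 0.297, 0.145], [0.526, 0.292, 0.143], [0.526, 0.276, 0.143], [0.526, 0.272, 0.144], [0.524, 0.28, 0.145], [0.524, 0.279, 0.144], [0.524, 0.274, 0.144], [0.523, 0.293, 0.145], [0.523, 0.288, 0.144], [0.522, 0.275, 0.145], [0.521, 0.294, 0.144], [0.521, 0.285, 0.143], [0.521, 0.282, 0.144], [0.52, 0.277, 0.145], [0.52, 0.273, 0.145], [0.519, 0.294, 0.144], [0.519, 0.292, 0.144], [0.519, 0.288, 0.143], [0.519, 0.285, 0.143], [0.517, 0.295, 0.144], [0.517, 0.293, 0.144], [0.517, 0.286, 0.145], [0.517, 0.283, 0.144], [0.517, 0.281, 0.143], [0.517, 0.278, 0.145], [0.517, 0.275, 0.144], [0.517, 0.272, 0
[... 1269 characters left out ...]
 0.268, 0.144], [0.506, 0.266, 0.144], [0.503, 0.294, 0.161], [0.503, 0.292, 0.162], [0.503, 0.289, 0.165], [0.503, 0.288, 0.163], [0.503, 0.287, 0.162], [0.503, 0.285, 0.162], [0.503, 0.283, 0.163], [0.503, 0.281, 0.163], [0.503, 0.28, 0.162], [0.502, 0.277, 0.163], [0.502, 0.276, 0.164], [0.503, 0.275, 0.16], [0.502, 0.272, 0.162], [0.502, 0.271, 0.162], [0.502, 0.269, 0.163], [0.502, 0.268, 0.16], [0.503, 0.267, 0.156], [0.503, 0.268, 0.149], [0.504, 0.268, 0.143], [0.504, 0.266, 0.144], [0.501, 0.293, 0.165], [0.501, 0.29, 0.168], [0.501, 0.29, 0.163], [0.501, 0.288, 0.165], [0.501, 0.286, 0.165], [0.501, 0.284, 0.165], [0.501, 0.282, 0.164], [0.501, 0.281, 0.164], [0.501, 0.278, 0.165]]
```

View pics/s1.png

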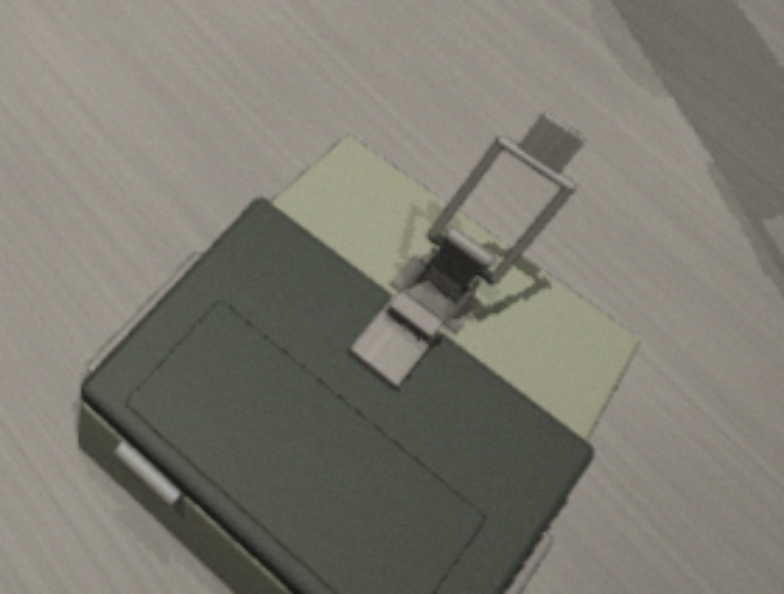

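View pics/t1.png

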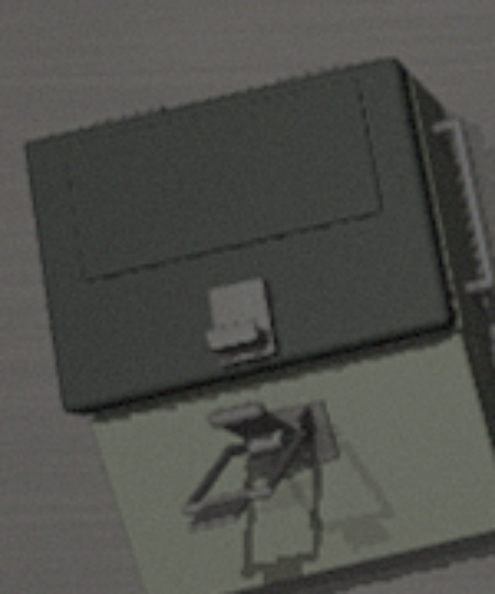

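View pics/scene0.png

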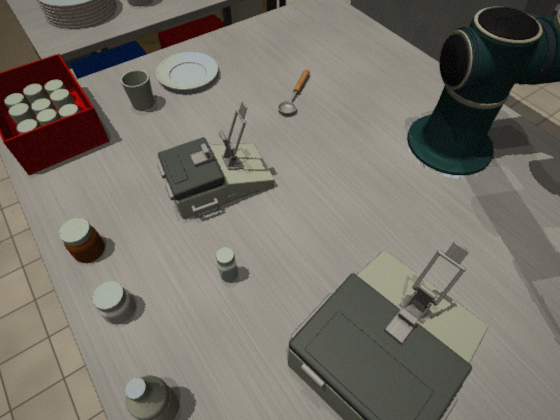

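In the scene image, the big loop leans back to the robot (full-frame tab about (458,252), bar (452,260)). The lever stands near-upright at (425,297) and the keeper at (405,322). Next I'll measure these in the box frame.

Run:
```python
from h import *
D={c:pts(c,np.load(f"{c}0.npy")) for c in("top","scene")}
P=D["top"]; near=(abs(P[...,0]-.55)<.2)&(abs(P[...,1]-.28)<.2)
l=near&(abs(P[...,2]-.135)<.004)
# front edge of lid: min x per y bin after rotation
for c in D:
    Q=D[c]; n=(abs(Q[...,0]-.55)<.2)&(abs(Q[...,1]-.28)<.2)&(abs(Q[...,2]-.135)<.005)
    r=cv2.minAreaRect(Q[n][:,:2].astype(np.float32)); print(c,r,np.median(Q[n][:,2]))
yaw=np.deg2rad(11.6); ex=np.array([np.cos(yaw),np.sin(yaw),0]); ey=np.array([-ex[1],ex[0],0])
o=np.array([.455,.269,.0])
for c in D:
    Q=D[c].reshape(-1,3); B=np.c_[(Q-o)@ex,(Q-o)@ey,Q[:,2]]
    m=(abs(B[:,1])<.07)&(abs(B[:,0])<.13)
    B=B[m]
    for lo in np.arange(.142,.26,.008):
        k=B[(B[:,2]>=lo)&(B[:,2]<lo+.008)]
        if len(k)>3: print(c,round(lo,3),len(k),"x",np.percentile(k[:,0],[3,25,50,75,97]).round(3),"y",np.percentile(k[:,1],[3,50,97]).round(3))
    f=B[(B[:,2]>.155)&(B[:,2]<.17)&(B[:,0]>.03)]; print("post",np.percentile(f,[3,50,97],axis=0).round(3).tolist())
```

```text
top ((0.5392158031463623, 0.28842806816101074), (0.20237258076667786, 0.21952608227729797), 11.927128791809082) 0.13276840894401698
scene ((0.5449451208114624, 0.28992563486099243), (0.19244341552257538, 0.21985459327697754), 11.640791893005371) 0.13456422303382498
top 0.142 270 x [-0.013 -0.008  0.041  0.063  0.075] y [-0.013  0.     0.018]
top 0.15 53 x [-0.016 -0.013 -0.003  0.042  0.046] y [-0.02  -0.004  0.022]
top 0.158 129 x [-0.019  0.001  0.045  0.049  0.053] y [-0.012  0.002  0.02 ]
top 0.166 40 x [-0.023 -0.02  -0.001  0.012  0.052] y [-0.021 -0.001  0.021]
top 0.174 50 x [-0.026 -0.016  0.001  0.005  0.008] y [-0.02  -0.002  0.021]
top 0.182 67 x [-0.028  0.     0.003  0.005  0.007] y [-0.02   0.003  0.021]
top 0.19 17 x [-0.034 -0.032 -0.031 -0.03  -0.028] y [-0.02   0.02   0.022]
top 0.198 15 x [-0.038 -0.036 -0.034 -0.033 -0.031] y [-0.021 -0.018  0.023]
top 0.206 15 x [-0.039 -0.038 -0.037 -0.036 -0.035] y [-0.02   0.014  0.023]
top 0.214 80 x [-0.044 -0.042 -0.041 -0.039 -0.038] y [-0.019 -0.001  0.023]
top 0.222 28 x [-0.046 -0.045 -0.044 -0.043 -0.042] y [-0.009  0
[... 645 characters left out ...]
0.182 143 x [-0.029 -0.025  0.003  0.005  0.007] y [-0.019  0.002  0.023]
scene 0.19 36 x [-0.033 -0.031 -0.031 -0.03  -0.028] y [-0.02   0.003  0.025]
scene 0.198 41 x [-0.037 -0.035 -0.034 -0.033 -0.031] y [-0.02   0.02   0.025]
scene 0.206 39 x [-0.041 -0.038 -0.037 -0.036 -0.034] y [-0.02   0.02   0.025]
scene 0.214 150 x [-0.043 -0.042 -0.04  -0.039 -0.038] y [-0.019  0.002  0.023]
scene 0.222 92 x [-0.047 -0.045 -0.044 -0.043 -0.042] y [-0.009  0.003  0.014]
scene 0.23 90 x [-0.05  -0.048 -0.047 -0.046 -0.045] y [-0.009  0.002  0.014]
scene 0.238 94 x [-0.054 -0.052 -0.051 -0.05  -0.048] y [-0.008  0.003  0.014]
post [[0.042, -0.01, 0.164], [0.047, 0.002, 0.166], [0.052, 0.014, 0.168]]
```

Call:
carry_out --series "0.011 -0.037 0 3.4;0.011 -0.037 0 3.4;0.011 -0.037 0 3.4;0.011 -0.037 0 3.4;0.011 -0.037 0 3.4;0.011 -0.037 0 3.4;0.011 -0.037 0 3.4;0.011 -0.037 0 3.4;0.011 -0.037 0 3.4;0.011 -0.037 0 3.4;0 0 -0.015 0;0 0 -0.015 0;0 0 0 0" --jaw -1 --grip_force 20

```text
time: 2.12
tool_pos: [0.3637, 0.2549, 0.2131]
tcp_rot: [0.323, -3.121, 0.002]
wrist_force: [0.1, 0.2, 0.8]
width: 0.002
grip_force: 0.0
```

Call:
carry_out --series "0.008 0.0013 0 0;0.008 0.0013 0 0;0.008 0.0013 0 0;0.008 0.0013 0 0;0.008 0.0013 0 0;0.008 0.0013 0 0;0.008 0.0013 0 0;0.008 0.0013 0 0;0.008 0.0013 0 0;0.008 0.0013 0 0;0.008 0.0013 0 0;0.008 0.0013 0 0;0.008 0.0013 0 0;0.008 0.0013 0 0;0 0 0 0;0 0 0 0;0 0 0 0"

```text
time: 4.25
tool_pos: [0.477, 0.273, 0.2153]
tcp_rot: [0.323, -3.125, 0.0]
wrist_force: [-0.9, -0.0, 0.8]
width: -0.004
grip_force: 0.0
```

```bash
cat > look.py <<'E'
from h import *
import sys
yaw=np.deg2rad(11.6); ex=np.array([np.cos(yaw),np.sin(yaw),0]); ey=np.array([-ex[1],ex[0],0]); o=np.array([.455,.269,0])
im,d=eyes.read_camera("scene"); Q=pts("scene",d).reshape(-1,3); B=np.c_[(Q-o)@ex,(Q-o)@ey,Q[:,2]]
t=eyes.read_camera("top")[0]
cv2.imwrite(sys.argv[1],np.hstack([cv2.resize(im[200:420,300:520],(400,400)),cv2.resize(t[140:320,40:220],(400,400))]))
s=bot.read_state(); p=s["tool_pos"]-o; print("tcp box",(p@ex).round(4),(p@ey).round(4),p[2].round(4),s["time"],s["wrist_force"].round(1))
E
python3 look.py pics/a1.png
```

```text
tcp box 0.0224 -0.0005 0.2153 4.35 [ 0.1 -1.2  0.6]
```

View pics/a1.png

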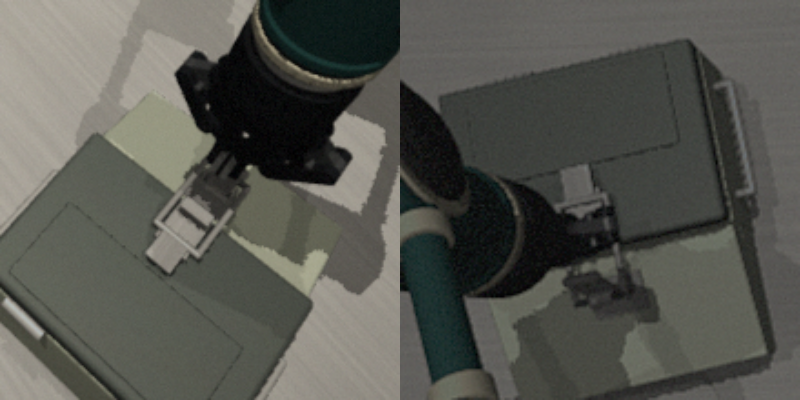

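The loop fell over the keeper: in the left crop the bar is at (180,240), behind the post at (195,215). The fingers are above and behind the lever, so I'll go down and start folding.

Call:
carry_out --series "0.004 0.001 0 0;0 0 -0.015 0;0 0 -0.014 0;-0.007 -0.0014 0 0;-0.007 -0.0014 0 0;-0.0067 -0.0014 -0.0005 0;-0.0067 -0.0014 -0.0005 0;-0.0063 -0.0013 -0.0022 0;-0.0063 -0.0013 -0.0022 0;-0.0055 -0.0011 -0.0038 0;-0.0055 -0.0011 -0.0038 0;0 0 0 0"

```text
time: 5.85
tool_pos: [0.4292, 0.2633, 0.1724]
tcp_rot: [0.323, -3.123, 0.001]
wrist_force: [-0.3, 0.2, 0.7]
width: -0.002
grip_force: 0.0
```

```bash
python3 look.py pics/a2.png
```

```text
tcp box -0.0258 -0.0004 0.1727 5.95 [ 0.4 -0.4  0.6]
```

View pics/a2.png

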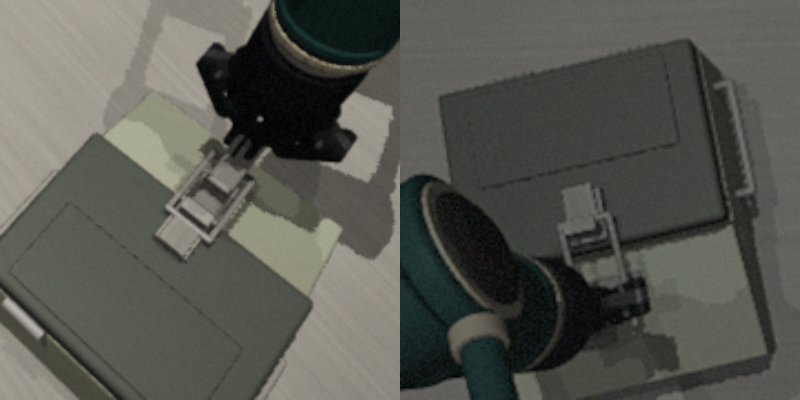

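The lever is folding with the fingers on its lid-side face, and the bar is snug behind the post at (190,225). I'll continue down past center.

Call:
carry_out --series "-0.0043 -0.0009 -0.0051 0;-0.0043 -0.0009 -0.0051 0;-0.0029 -0.0006 -0.0061 0;-0.0029 -0.0006 -0.0061 0;-0.0013 -0.0003 -0.0067 0;-0.0013 -0.0003 -0.0067 0;0 0 -0.006 0;0 0 -0.006 0;0 0 -0.006 0;0 0 0 0;0 0 0 0"

```text
time: 7.32
tool_pos: [0.4136, 0.2601, 0.1249]
tcp_rot: [0.323, -3.125, 0.001]
wrist_force: [-15.5, -9.1, 38.5]
width: -0.003
grip_force: 21.4
```

Call:
carry_out --series "0 0 0.01 0;-0.003 0 0.02 0;-0.005 0 0.03 0;-0.01 0 0.05 0;-0.02 0.05 0.05 0;-0.02 0.06 0 0;-0.02 0.06 0 0;-0.02 0.06 0 0;-0.01 0.06 0 0;0 0 0 0"

```text
time: 8.57
tool_pos: [0.3076, 0.5437, 0.2699]
tcp_rot: [0.329, -3.123, 0.001]
wrist_force: [-0.9, 0.1, -0.4]
width: -0.003
grip_force: 0.0
```

```bash
cat >> look.py <<'E'
m=(abs(B[:,1])<.014)&(B[:,0]>-.09)&(B[:,0]<.09)
for x in np.arange(-.085,.09,.01):
    k=B[m&(abs(B[:,0]-x)<.005)]; print(round(x,3),len(k),np.percentile(k[:,2],[10,50,90]).round(3) if len(k) else "")
E
python3 look.py pics/a3.png
```

```text
tcp box -0.0888 0.2952 0.2705 8.675 [ 0.1  0.  -0.7]
-0.085 1 [0.066 0.066 0.066]
-0.075 9 [0.067 0.07  0.101]
-0.065 71 [0.098 0.104 0.105]
-0.055 63 [0.078 0.107 0.109]
-0.045 65 [0.108 0.11  0.112]
-0.035 62 [0.112 0.114 0.116]
-0.025 66 [0.115 0.118 0.119]
-0.015 130 [0.094 0.12  0.124]
-0.005 161 [0.098 0.118 0.125]
0.005 93 [0.1   0.102 0.11 ]
0.015 1 [0.102 0.102 0.102]
0.025 0 
0.035 22 [0.129 0.158 0.16 ]
0.045 194 [0.143 0.158 0.16 ]
0.055 100 [0.138 0.146 0.149]
0.065 119 [0.138 0.151 0.153]
0.075 221 [0.129 0.137 0.155]
0.085 124 [0.128 0.129 0.131]
```

View pics/a3.png

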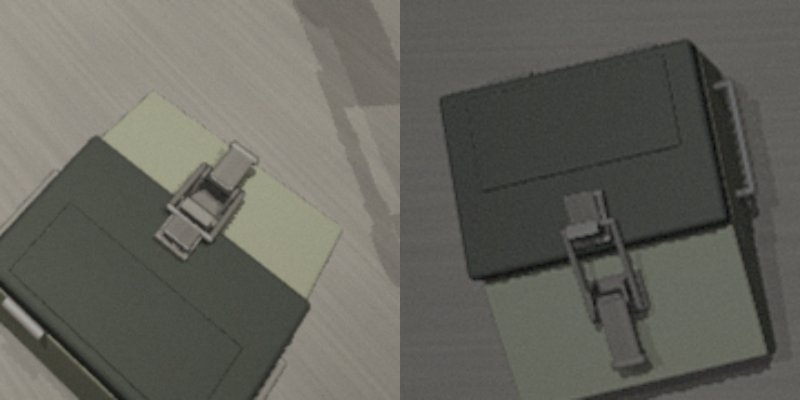

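The lever lies folded at 19° below level. The post top dropped about 7 mm, the loop is hooked, and nothing is touching.

```bash
python3 -c "
from workcell import bot
print(bot.finish_job())"
```

```text
the job is handed in; nothing more can be done
None
```

The larger box is clamped: its loop is hooked on the keeper, the lever is folded down at about 0 rad, and the lid is drawn down about 7 mm. The smaller box was left untouched, and the job was handed in at about 9 s; the hand-in returned no verdict.

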